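Load the label roll and cap it

TASK

Load the orange label roll onto the grey label unwinder: lower it over the spindle until it lies flat on the aluminium disc, and then fit the black retaining cap over the spindle, wide flange down, so that it sits flat on top of the roll. Leave the blue label roll where it is, and let go of everything.

Things in the scene. Friction and masses are not known exactly. Their poses are not given: they have to be found in the camera images.
- unwinder: fixed label unwinder: grey base 190 x 110 mm, aluminium disc 88 mm across (upper face 25 mm above the table), upright steel spindle 16 mm thick, its pointed end 82 mm above the table; centring cone at its foot, 32 mm wide, 16 mm high. Origin: spindle axis at table height; z up. Two black guide rollers, 54 mm high, at its own x +105 mm, y +-30 mm.
- roll_orange: orange label roll: a loose rigid ring standing on its flat end, 60 mm outside diameter, 40 mm high, cardboard core with a bore of 38 mm, 0.12 kg. Origin: centre of its underside, z along its axis (up). It is to be loaded.
- roll_blue: blue label roll of the same size and shape as the orange one; a bystander. Origin: centre of its underside, z up.
- cap: black plastic retaining cap with a plain through bore of 24 mm: a flange 56 mm across and 8 mm thick at the bottom, and on it a ribbed grip 40 mm across that reaches up to 30 mm above the underside; 0.08 kg. It stands flange down. Origin: centre of its underside, z along its axis (up). The bore goes over the spindle; the flange then rests on the 40 mm high roll.

How it is judged:
On the way, in this order (a step that is already met when the one before it is completed fails the run):
1. the orange roll lies on the unwinder's disc, round the spindle (horizontal distance between roll_orange and unwinder below 0.012 m and z of roll_orange in the frame of unwinder below 0.03 m and angle between roll_orange's own z axis and vertical below 0.17 rad), for 0.2 s.
2. the cap sits on the orange roll, round the spindle (horizontal distance between cap and unwinder below 0.012 m and z of cap in the frame of unwinder between 0.058 and 0.07 m and angle between cap's own z axis and vertical below 0.17 rad), for 0.2 s.
At the end, for the whole second after the job is handed in: The orange roll lies flat on the disc (underside within 5 mm of it), the cap, flange down, flat on the roll (underside 58 to 70 mm above the table), both within 12 mm of the spindle axis, tilted under 10 degrees, at rest; the blue roll moved no more than 30 mm (all of step 1 and all of step 2 and linear speed of each of roll_orange, cap below 0.02 m/s); the robot touches nothing.
It fails at once if the blue label roll is moved from its place (distance of roll_blue from where it was at the start of the episode above 0.03 m).
It also fails if it takes over 54 s, if anything falls off the work surface, if the arm or the gripper's body presses on something with over 40 N, if the wrist force passes 120 N, or if a joint passes its speed limit or range.

ROBOT

A 7-joint arm with a two-finger parallel gripper is mounted at the origin on a cart in front of the work surface, level with it; the furniture and walls round the work are solid. World frame = base frame: x ahead of the robot, y to its left, z up, the work surface at z = 0. Lengths are in m, angles in rad, forces in N, time in s.
With the tool pointing down it reaches from about 0.35 to 0.9 m from the base axis. Payload 19.9 kg.
Tool frame: the origin (TCP) lies between the finger pads; the fingertips stand 19 mm ahead of it and the grasp point (between the pads) is the TCP; z points along the fingers, y is the direction in which the jaws open and shut (so a half turn about z gives the same grasp; the last joint's range is limited). The gripper opens to 94 mm and grips with 3 to 60 N. Pads are 16 mm wide; open, the fingers measure 119 mm over their backs; the gripper's body (75 mm by 177 mm) begins 78 mm behind the grasp point.
Start: joints at [1.23, 0.417, -0.01, 1.614, 0.005, 1.111, -0.053], TCP at [0.184, -0.597, 0.224] pointing down, gripper open.
Joint ranges: [-2.81, 2.81], [-0.39, 2.02], [-1.27, 1.25], [0.06, 2.57], [-1.19, 4.33], [0.19, 2], [-2.82, 2.82]. Speed limits (rad/s): [1.89, 1.89, 2.39, 2.39, 3.01, 3.01, 3.01].

INTERFACE

Orientations are given as a 3x3 rotation matrix whose columns are the frame's x, y, z axes.
In Python, from rig import robot gives the robot as it stands. Calls block until the motion is done:
- robot.move_ptp(position, orientation): joint-space move of the TCP to a pose.
- robot.move_linear(position, velocity=0.15, frame=None, threshold=None): straight line of the TCP; frame=None keeps the orientation; velocity is the mean speed in m/s. With threshold (N) it stops when the force on the tool has changed by that much, and returns True; else False.
- robot.goto_joints(angles): joint-space move.
- robot.gripper_to(opening): finger opening in m; the grip force is fixed at half the most; returns when the fingers have stopped.
- robot.pause(seconds).
- robot.ik(position, orientation): joint angles nearest the present ones, or None.
- robot.get_state(): the state.
- robot.grab_frame(name): name is "scene" or "top" or "wrist"; returns the picture (480x640x3 uint8, red, green, blue); there is no depth.
- robot.camera_info(name): a dict with "fx", "fy", "cx", "cy" (pixels), "rvec" (rotation vector, rad) and "tvec" (3), from world to camera coordinates, as OpenCV has them. Camera axes: x right, y down, z forward; pixel columns grow to the right and rows downward; lengths in m; the calibration is good to about 2 mm. The wrist camera is an equidistant fisheye: a pixel r from the principal point sees the ray r / f radians off the axis. A picture is of the moment at which its call begins: read the wrist's pose just before it. camera_info takes no time and is no camera call; for the wrist camera it gives the pose at the moment of the call.
A pose or a line that the arm cannot do raises robot.PlanningError and nothing moves.
- robot.sign_off(): hands the job in, once; it reports no verdict.
The state is a dict: "time": time; "qpos": joint angles; "joint_vel": joint speeds; "effort": joint torques, N m; "ee_pos": TCP position; "tool_rot": TCP orientation; "force": force on the tool from outside, world axes, zero at the start; "moment": the same for the moment, N m; "opening": finger opening in m.
Only numpy, scipy, OpenCV 4.12 (cv2) and the standard library are available. Lean on these libraries where they do the work, as an engineer would, in place of code of your own. Each camera call takes 0.05 s, during which the arm holds its last target.

## Working session

There is one attempt and no reset: what is moved stays moved. The work goes in short steps, each a Python script; the robot and the scene stay as the last script left them, time stands still between calls to the robot, and variables do not carry over. Pictures are saved under pics/ and viewed, and the job is handed in when it is done.

```bash
ls; mkdir -p pics; python3 - <<'E'
from rig import robot
import cv2
for n in("scene","top","wrist"):
    i=robot.camera_info(n); print(n,i)
    f=robot.grab_frame(n); cv2.imwrite(f"pics/{n}0.png",f[:,:,::-1])
s=robot.get_state(); print(s["time"],s["ee_pos"],s["tool_rot"],s["opening"])
E
```

```text
pics
scene {'fx': 453.58326812056123, 'fy': 453.58326812056123, 'cx': 325.45938929469526, 'cy': 239.2944060182176, 'rvec': array([ 0.80268057, -2.54618277,  1.16725286]), 'tvec': array([0.43611225, 0.24803146, 0.90325453])}
top {'fx': 489.4290936376116, 'fy': 489.4290936376116, 'cx': 321.1212676205282, 'cy': 248.97929983761696, 'rvec': array([ 2.14715105, -2.1179921 ,  0.2186914 ]), 'tvec': array([-0.02068477,  0.51114915,  0.9846046 ])}
wrist {'fx': 371.64829954431775, 'fy': 371.64829954431775, 'cx': 324.68147094806983, 'cy': 243.36052814324344, 'rvec': array([-2.35805039,  1.74248246,  0.22032391]), 'tvec': array([-0.6252048 , -0.02529032,  0.39026062])}
0.15 [ 0.18392009 -0.59704201  0.2239619 ] [[ 9.55680847e-01  2.94404511e-01 -3.19666675e-04]
 [ 2.94404681e-01 -9.55680429e-01  8.94781974e-04]
 [-4.20713360e-05 -9.49237360e-04 -9.99999549e-01]] 0.09387612208044362
```

View pics/scene0.png

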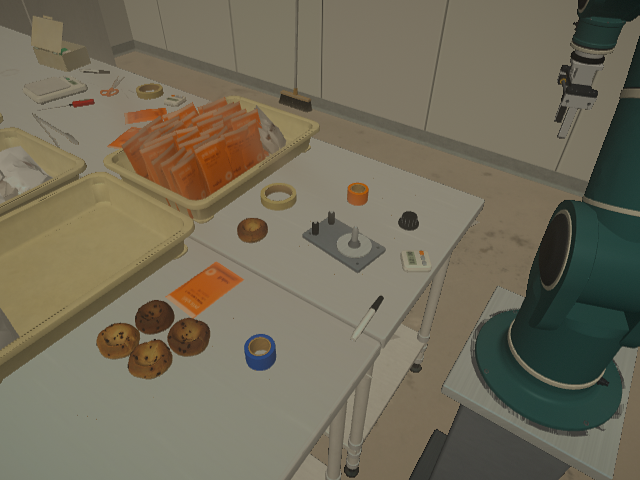

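View pics/top0.png

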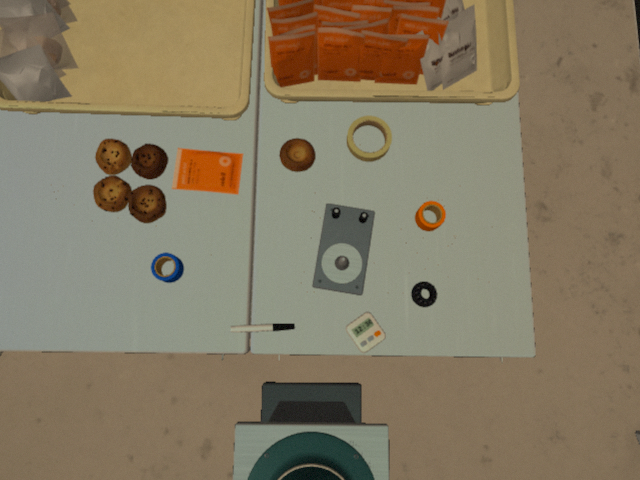

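View pics/wrist0.png

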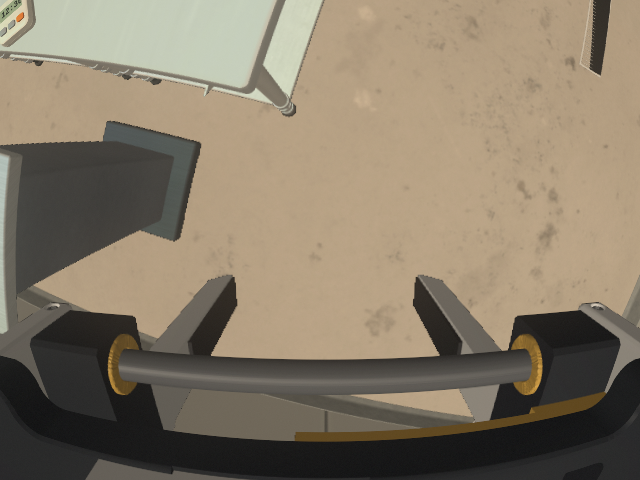

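The top view shows the orange roll near (430,215), the cap (424,293), the spindle (342,262) and the blue roll (167,267). The scene view shows them at about (358,193), (409,219), (354,237) and (260,352). I'll zoom in to pick out the features.

```bash
cat > h.py <<'E'
import cv2, numpy as np
def cam(i):
    R=cv2.Rodrigues(np.array(i["rvec"]))[0]; t=np.array(i["tvec"]).ravel(); return R,-R.T@t
def ray(i,uv,fish=False):
    R,c=cam(i); x=(uv[0]-i["cx"])/i["fx"]; y=(uv[1]-i["cy"])/i["fy"]
    if fish:
        r=np.hypot(x,y); d=np.array([x/r*np.sin(r),y/r*np.sin(r),np.cos(r)]) if r>0 else np.array([0,0,1.])
    else: d=np.array([x,y,1.]); d/=np.linalg.norm(d)
    return c,R.T@d
def plane(i,uv,z,fish=False):
    c,d=ray(i,uv,fish); return c+d*(z-c[2])/d[2]
def tri(rs):
    A=np.zeros((3,3));b=np.zeros(3)
    for c,d in rs:
        P=np.eye(3)-np.outer(d,d);A+=P;b+=P@c
    p=np.linalg.solve(A,b)
    return p,[np.linalg.norm((np.eye(3)-np.outer(d,d))@(p-c)) for c,d in rs]
E
python3 - <<'E'
import cv2,numpy as np
t=cv2.imread('pics/top0.png');s=cv2.imread('pics/scene0.png')
a=cv2.resize(t[190:310,310:460],None,fx=5,fy=5,interpolation=cv2.INTER_CUBIC)
b=cv2.resize(s[170:280,295:445],None,fx=5,fy=5,interpolation=cv2.INTER_CUBIC)
cv2.imwrite('pics/ta.png',a);cv2.imwrite('pics/sb.png',b)
E
```

```text
(no output)
```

View pics/ta.png

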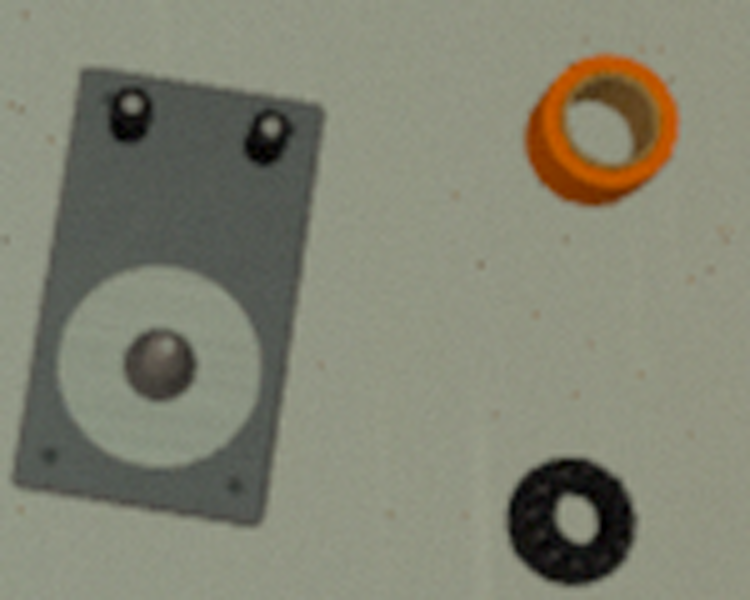

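View pics/sb.png

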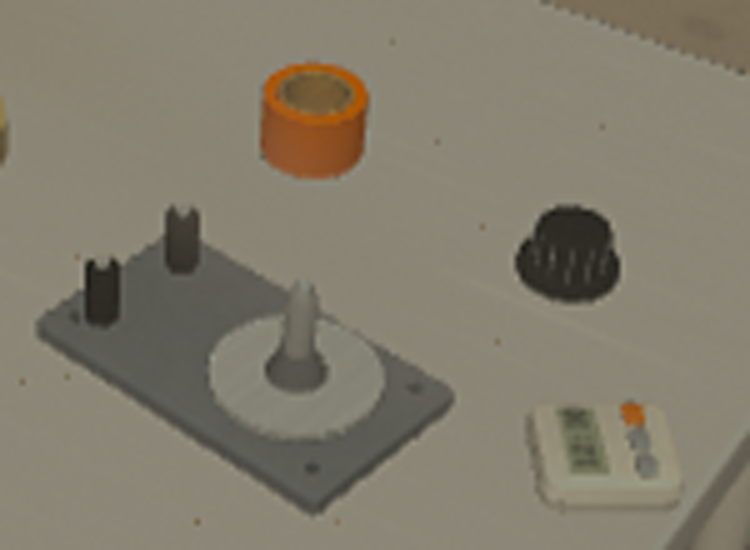

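```bash
python3 - <<'E'
from rig import robot
from h import *
T=robot.camera_info("top");S=robot.camera_info("scene")
tu=lambda x,y:((x+.5)/5-.5+310,(y+.5)/5-.5+190)
su=lambda x,y:((x+.5)/5-.5+295,(y+.5)/5-.5+170)
for n,a,b,z in [("roll bore top",(612,119),(315,93),.04),("disc",(160,366),(297,376),.025),("cap top bore/ grip top",(576,519),(573,226),.03),
  ("roller L top",(131,103),(103,262),.054),("roller R top",(271,125),(183,209),.054)]:
    p,e=tri([ray(T,tu(*a)),ray(S,su(*b))])
    print(n,p.round(4),np.round(e,4),"top@z",plane(T,tu(*a),z).round(4),"scene@z",plane(S,su(*b),z).round(4))
# contour-based refine in top
t=cv2.cvtColor(cv2.imread('pics/top0.png'),cv2.COLOR_BGR2HSV)
b=cv2.inRange(t,(100,120,40),(130,255,255)); m=cv2.moments(b[230:300,130:200]);print("blue",plane(T,(m['m10']/m['m00']+130,m['m01']/m['m00']+230),.02).round(3))
E
```

```text
roll bore top [ 0.5946 -0.2537  0.0383] [0.0008 0.0008] top@z [ 0.5949 -0.253   0.04  ] scene@z [ 0.5926 -0.2517  0.04  ]
disc [ 0.4855 -0.0591  0.0217] [0.0012 0.0012] top@z [ 0.4862 -0.0584  0.025 ] scene@z [ 0.4825 -0.0561  0.025 ]
cap top bore/ grip top [ 0.4216 -0.2339  0.0346] [0.0004 0.0004] top@z [ 0.4224 -0.2349  0.03  ] scene@z [ 0.4233 -0.2398  0.03  ]
roller L top [ 0.5937 -0.0444  0.0529] [0.0013 0.0013] top@z [ 0.5947 -0.0438  0.054 ] scene@z [ 0.5916 -0.0436  0.054 ]
roller R top [ 0.5851 -0.1041  0.0532] [0.0012 0.0012] top@z [ 0.5861 -0.1035  0.054 ] scene@z [ 0.5833 -0.1034  0.054 ]
blue [0.469 0.31  0.02 ]
```

```bash
python3 - <<'E'
from rig import robot
from h import *
s=robot.get_state();R,c=cam(robot.camera_info("wrist"));Rt=np.array(s["tool_rot"])
print("cam in tool",(Rt.T@(c-s["ee_pos"])).round(4),"axis in tool",(Rt.T@R[2]).round(3))
D=np.diag([1.,-1,-1])
for k,p in enumerate([(0.44,-0.16,0.25),(0.53,-0.235,0.20)]):
    robot.move_ptp(p,D)
    s=robot.get_state();i=robot.camera_info("wrist");f=robot.grab_frame("wrist")
    cv2.imwrite(f"pics/w{k+1}.png",f[:,:,::-1]); np.save(f"pics/w{k+1}.npy",i,allow_pickle=True)
    print(s["time"],s["ee_pos"].round(4),cam(i)[1].round(4))
E
```

```text
cam in tool [ 0.0718  0.0006 -0.1601] axis in tool [-0.248  0.     0.969]
1.9917 [ 0.4399 -0.1608  0.2499] [ 0.5119 -0.1614  0.4101]
2.6167 [ 0.5298 -0.2353  0.1992] [ 0.602  -0.236   0.3592]
```

```bash
python3 -c "
import cv2
print(cv2.imread('pics/w1.png').shape)"
```

```text
(480, 640, 3)
```

View pics/w1.png

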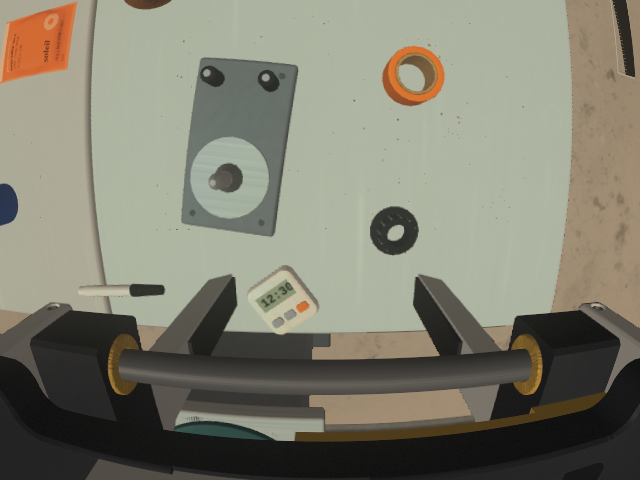

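View pics/w2.png

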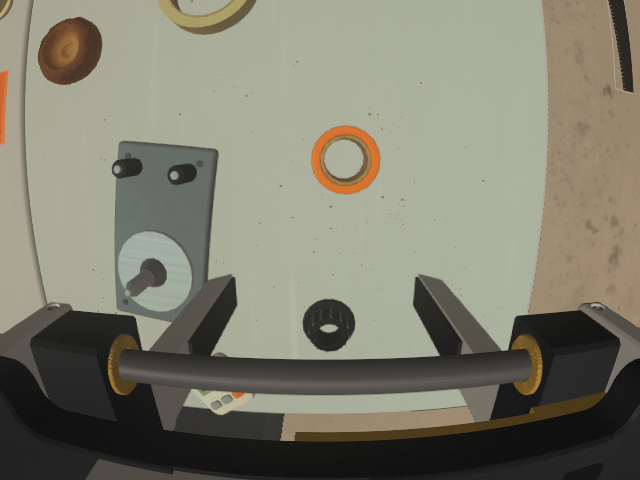

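Both wrist views show all three. In w1 the roll is at (414,75), the cap at (394,230), the disc at (230,178) and the spindle tip near (213,183). In w2 they are at (346,160), (329,325), (155,271) and (130,292). I'll zoom in for finer picks.

```bash
python3 - <<'E'
import cv2,numpy as np
a=cv2.imread('pics/w1.png');b=cv2.imread('pics/w2.png')
def c(i,x,y):return cv2.resize(i[y:y+100,x:x+100],(400,400),interpolation=cv2.INTER_CUBIC)
cv2.imwrite('pics/z1.png',np.hstack([c(a,180,130),c(a,345,180)]))
cv2.imwrite('pics/z2.png',np.hstack([c(b,105,225),c(b,280,275)]))
cv2.imwrite('pics/z3.png',np.hstack([c(a,365,25),c(b,296,110)]))
E
```

```text
(no output)
```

View pics/z1.png

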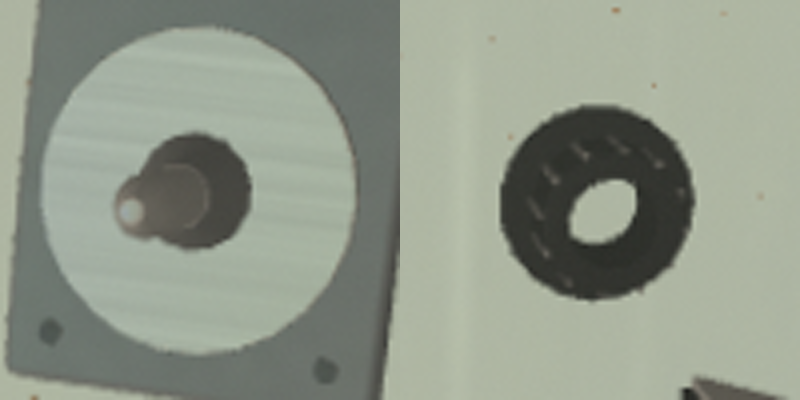

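View pics/z2.png

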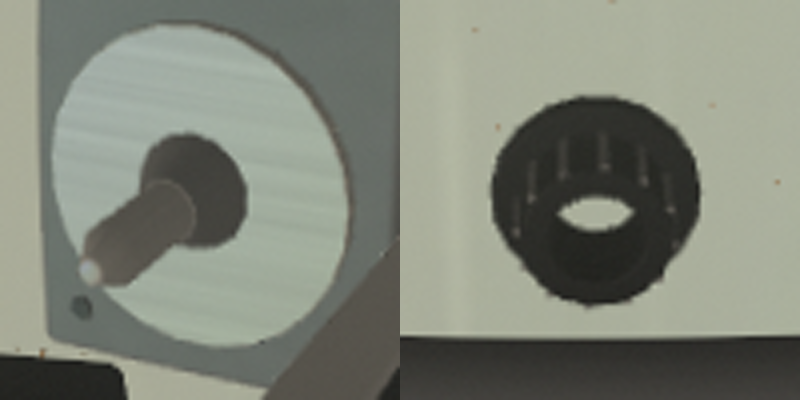

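View pics/z3.png

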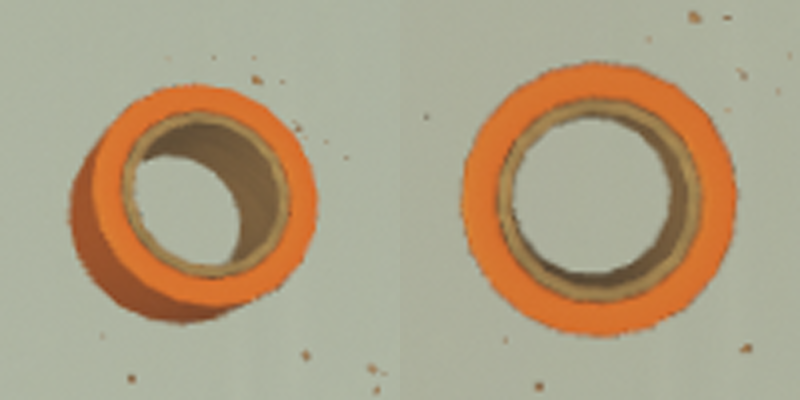

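```bash
python3 - <<'E'
import cv2,numpy as np
a=cv2.imread('pics/w1.png');b=cv2.imread('pics/w2.png')
def c(i,x,y):
    k=cv2.resize(i[y:y+64,x:x+64],(400,400),interpolation=cv2.INTER_CUBIC);return np.clip((k.astype(float)-15)*3.2,0,255).astype(np.uint8)
cv2.imwrite('pics/z4.png',np.hstack([c(a,362,198),c(b,297,292)]))
from h import *
W1=np.load('pics/w1.npy',allow_pickle=True).item();W2=np.load('pics/w2.npy',allow_pickle=True).item()
q=lambda x0,y0,x,y:(x0+(x+.5)/4-.5,y0+(y+.5)/4-.5)
for n,p1,p2,z in [("roll top",q(365,25,206,194),q(296,110,200,199),.04),("tip",q(180,130,131,210),q(105,225,90,272),.082),
   ("disc",q(180,130,199,191),q(105,225,202,186),.025)]:
    p,e=tri([ray(W1,p1,1),ray(W2,p2,1)])
    print(n,p.round(4),np.round(e,4),plane(W1,p1,z,1).round(4),plane(W2,p2,z,1).round(4))
E
```

```text
roll top [ 0.5937 -0.254   0.0376] [0.0001 0.0001] [ 0.5931 -0.2535  0.04  ] [ 0.5938 -0.2538  0.04  ]
tip [ 0.4855 -0.0595  0.0819] [0. 0.] [ 0.4856 -0.0595  0.082 ] [ 0.4856 -0.0596  0.082 ]
disc [ 0.4851 -0.0595  0.0194] [0. 0.] [ 0.4854 -0.061   0.025 ] [ 0.487  -0.0624  0.025 ]
```

View pics/z4.png

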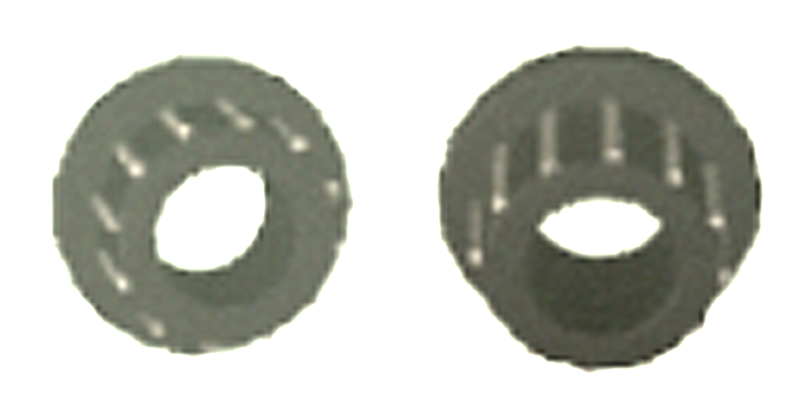

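```bash
python3 - <<'E'
from h import *
W1=np.load('pics/w1.npy',allow_pickle=True).item();W2=np.load('pics/w2.npy',allow_pickle=True).item()
q=lambda x0,y0,x,y:(x0+(x+.5)/6.25-.5,y0+(y+.5)/6.25-.5)
for n,p1,p2,z in [("cap bore top",q(362,198,227,237),q(297,292,204,266),.03),("flange",q(362,198,200,205),q(297,292,200,200),.005)]:
    p,e=tri([ray(W1,p1,1),ray(W2,p2,1)])
    print(n,p.round(4),np.round(e,4),plane(W1,p1,z,1).round(4),plane(W2,p2,z,1).round(4))
from rig import robot
D=np.diag([1.,-1,-1])
robot.gripper_to(0.09)
robot.move_ptp((0.5938,-0.2539,0.10),D)
robot.move_linear((0.5938,-0.2539,0.024),velocity=0.12)
s=robot.get_state();print(s["time"],s["ee_pos"],s["force"])
robot.gripper_to(0.05)
s=robot.get_state();print(s["time"],s["ee_pos"],s["force"],s["opening"])
E
```

```text
cap bore top [ 0.4223 -0.2401  0.027 ] [0.0001 0.0001] [ 0.4231 -0.2394  0.03  ] [ 0.4238 -0.2402  0.03  ]
flange [ 0.4229 -0.2396  0.0042] [0.0002 0.0002] [ 0.4232 -0.2392  0.005 ] [ 0.4231 -0.2398  0.005 ]
4.3083 [ 0.59425294 -0.25406705  0.02488846] [-0.01697556  0.03913919  0.70872245]
4.9 [ 0.59392831 -0.25387764  0.02419913] [-1.44212244  0.70619532  3.54944216] 0.05889862546705036
```

```bash
python3 - <<'E'
from rig import robot
from h import *
D=np.diag([1.,-1,-1])
robot.move_linear((0.5938,-0.2539,0.13),velocity=0.15)
robot.move_ptp((0.4855,-0.0595,0.13),D)
s=robot.get_state();print(s["time"],s["ee_pos"],s["force"],s["opening"])
i=robot.camera_info("wrist");f=robot.grab_frame("wrist");cv2.imwrite("pics/w3.png",f[:,:,::-1]);np.save("pics/w3.npy",i,allow_pickle=True)
g=robot.grab_frame("scene");cv2.imwrite("pics/s3.png",cv2.resize(g[150:290,275:435,::-1],None,fx=4,fy=4,interpolation=cv2.INTER_CUBIC))
E
```

```text
6.65 [ 0.48617781 -0.06033907  0.12997073] [ 0.83247139 -0.56789495 -0.45851893] 0.05867164739977063
```

View pics/w3.png

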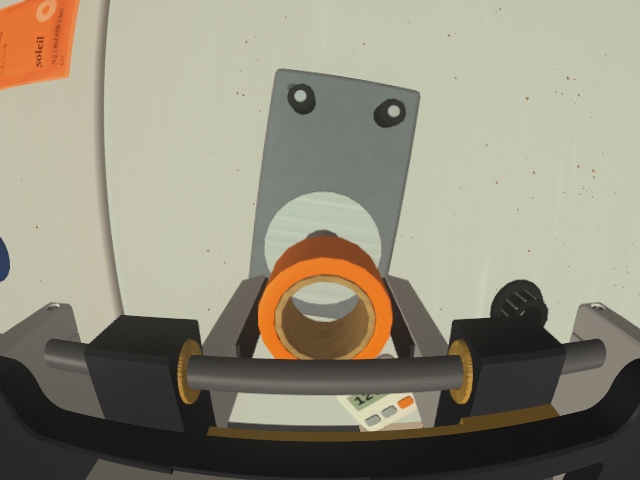

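View pics/s3.png

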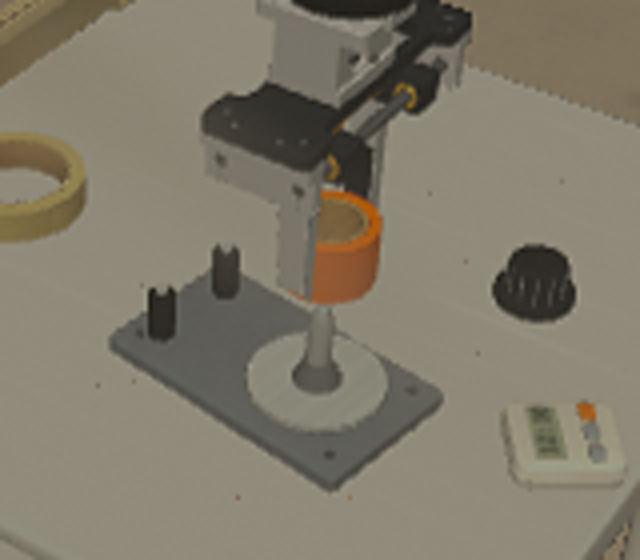

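The roll is held upright above the spindle. Its bore rim spans x 274–376 with the top at y 277, centred near (325,319). I'll check that centre by ray, then lower.

```bash
python3 - <<'E'
from rig import robot
from h import *
W=np.load('pics/w3.npy',allow_pickle=True).item()
z=.146
a,b,t=[plane(W,p,z,1) for p in((274,318),(376,318),(325,277))]
print(a.round(4),b.round(4),t.round(4),"centre x from far rim",(t[0]-.019).round(4), "outer far",plane(W,(325,236),z,1).round(4))
s=robot.get_state();print(s["ee_pos"])
E
```

```text
[ 0.4881 -0.0391  0.146 ] [ 0.4881 -0.083   0.146 ] [ 0.507  -0.0611  0.146 ] centre x from far rim 0.488 outer far [ 0.5243 -0.0611  0.146 ]
[ 0.48621997 -0.06063333  0.12983915]
```

```bash
python3 - <<'E'
from rig import robot
r=robot.move_linear((0.4853,-0.0590,0.056),velocity=0.08,threshold=12)
s=robot.get_state();print(r,s["time"],s["ee_pos"],s["force"],s["opening"])
if not r:
    r=robot.move_linear((0.4853,-0.0590,0.046),velocity=0.03,threshold=6)
    s=robot.get_state();print(r,s["time"],s["ee_pos"],s["force"],s["opening"])
E
```

```text
False 7.825 [ 0.48563183 -0.05900256  0.05642482] [-0.00935228  0.26764571 -1.21724387] 0.058464014356853986
True 8.1417 [ 0.48572458 -0.05911748  0.04835308] [ 0.30831466 -0.76966394 -0.75522276] 0.05823963583466218
```

```bash
python3 - <<'E'
from rig import robot
from h import *
D=np.diag([1.,-1,-1])
robot.gripper_to(0.09)
robot.move_linear((0.4855,-0.0595,0.15),velocity=0.2)
robot.move_ptp((0.423,-0.2395,0.13),D)
s=robot.get_state();print(s["time"],s["ee_pos"],s["force"])
i=robot.camera_info("wrist");f=robot.grab_frame("wrist");cv2.imwrite("pics/w4.png",f[:,:,::-1]);np.save("pics/w4.npy",i,allow_pickle=True)
g=robot.grab_frame("scene");cv2.imwrite("pics/s4.png",cv2.resize(g[150:290,275:435,::-1],None,fx=4,fy=4,interpolation=cv2.INTER_CUBIC))
E
```

```text
10.2583 [ 0.42293901 -0.23877631  0.12923009] [0.15010417 0.95168923 0.91860786]
```

View pics/w4.png

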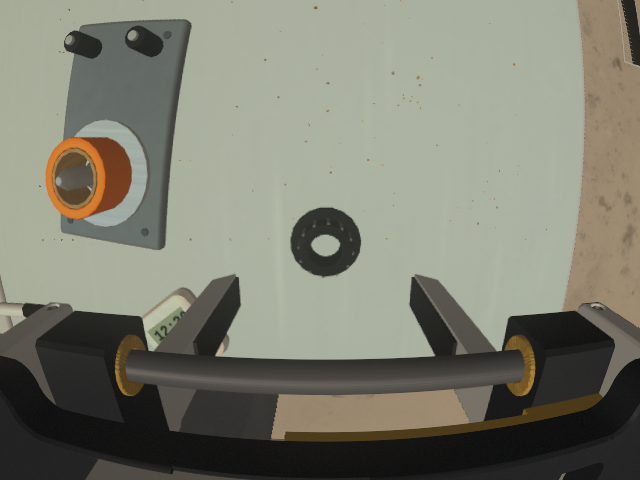

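View pics/s4.png

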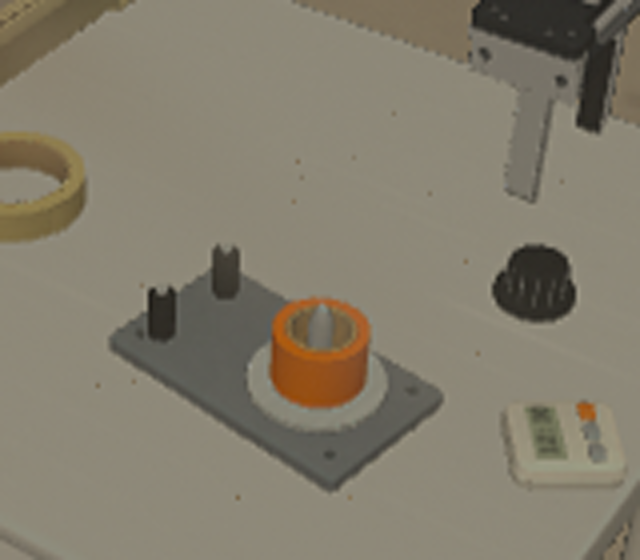

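The roll sits flat round the spindle, on the disc. The cap, at (326,243), is centred between the fingers, so I'll grasp it by its ribbed grip.

```bash
python3 - <<'E'
from rig import robot
from h import *
W=np.load('pics/w4.npy',allow_pickle=True).item()
print(plane(W,(325.5,242.5),.005,1).round(4))
D=np.diag([1.,-1,-1])
robot.move_linear((0.423,-0.2395,0.05),velocity=0.12)
r=robot.move_linear((0.423,-0.2395,0.0295),velocity=0.06,threshold=6)
robot.pause(0.2);s=robot.get_state();print(r,s["time"],s["ee_pos"],s["force"])
z=s["ee_pos"][2]
robot.gripper_to(0.03)
s=robot.get_state();print(s["time"],s["ee_pos"],s["force"],s["opening"])
robot.move_linear((0.423,-0.2395,0.16),velocity=0.15)
robot.move_ptp((0.4855,-0.0595,0.135),D)
robot.pause(0.2)
s=robot.get_state();print(s["time"],s["ee_pos"],s["force"],s["opening"])
i=robot.camera_info("wrist");f=robot.grab_frame("wrist");cv2.imwrite("pics/w5.png",f[:,:,::-1]);np.save("pics/w5.npy",i,allow_pickle=True)
g=robot.grab_frame("scene");cv2.imwrite("pics/s5.png",cv2.resize(g[150:290,275:435,::-1],None,fx=4,fy=4,interpolation=cv2.INTER_CUBIC))
E
```

```text
[ 0.4228 -0.24    0.005 ]
False 11.8667 [ 0.42313345 -0.23958235  0.02971001] [-0.31790414 -0.21966119  0.10298952]
12.7083 [ 0.42298254 -0.23949212  0.02949658] [ 0.70484499  0.20311404 -0.44681302] 0.03876042748998886
14.7167 [ 0.48536475 -0.06060779  0.1349872 ] [-0.83977215 -0.0180391  -0.13905048] 0.03890501027932115
```

View pics/w5.png

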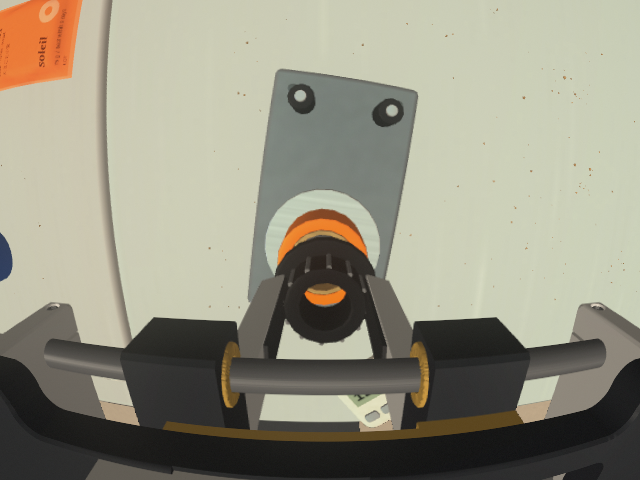

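View pics/s5.png

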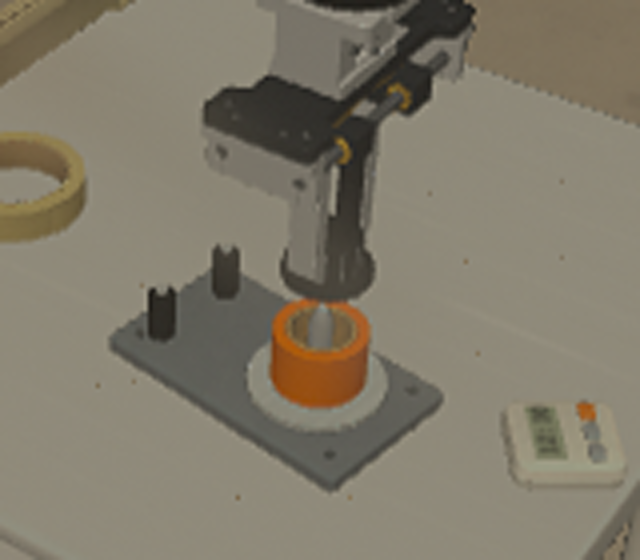

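The cap is held upright above the spindle, with its grip top around (325,305). Now lowering with force guarding.

```bash
python3 - <<'E'
from rig import robot
from h import *
W=np.load('pics/w5.npy',allow_pickle=True).item()
print(plane(W,(325.5,305),.1355,1).round(4))
r=robot.move_linear((0.4855,-0.0592,0.102),velocity=0.06,threshold=8)
s=robot.get_state();print(r,s["time"],s["ee_pos"],s["force"],s["opening"])
if not r:
    r=robot.move_linear((0.4855,-0.0592,0.0915),velocity=0.03,threshold=6)
    s=robot.get_state();print(r,s["time"],s["ee_pos"],s["force"],s["opening"])
i=robot.grab_frame("scene");cv2.imwrite("pics/s6.png",cv2.resize(i[150:290,275:435,::-1],None,fx=4,fy=4,interpolation=cv2.INTER_CUBIC))
E
```

```text
[ 0.4868 -0.0616  0.1355]
False 15.5167 [ 0.48559044 -0.05911012  0.10202199] [ 0.36233919 -0.14305692 -0.0819903 ] 0.03921492000978033
True 15.8417 [ 0.48576684 -0.05930313  0.09393685] [ 0.62327364 -0.14185499 -0.11693652] 0.03899223680021023
```

View pics/s6.png

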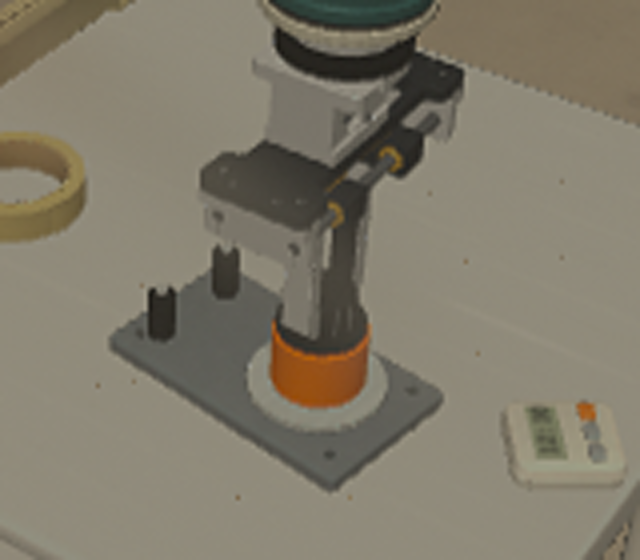

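The cap made contact at TCP z 0.094 (0.0945 expected) and sits flush on the roll. Releasing and backing off.

```bash
python3 - <<'E'
from rig import robot
from h import *
D=np.diag([1.,-1,-1])
robot.gripper_to(0.08)
robot.move_linear((0.4855,-0.0595,0.2),velocity=0.15)
robot.move_ptp((0.42,-0.22,0.25),D)
robot.pause(0.3)
s=robot.get_state();print(s["time"],s["ee_pos"],s["force"],s["opening"])
W=robot.camera_info("wrist");f=robot.grab_frame("wrist");np.save("pics/w7.npy",W,allow_pickle=True);cv2.imwrite("pics/w7.png",f[:,:,::-1])
i=robot.grab_frame("scene")[:,:,::-1];t=robot.grab_frame("top")[:,:,::-1]
cv2.imwrite("pics/top7.png",t)
cv2.imwrite("pics/s7.png",np.hstack([cv2.resize(i[175:275,295:395],(400,400),interpolation=2),cv2.resize(t[210:310,290:390],(400,400),interpolation=2)]))
hs=cv2.cvtColor(t,cv2.COLOR_BGR2HSV);b=cv2.inRange(hs,(100,120,40),(130,255,255)); m=cv2.moments(b[230:300,130:200]);print("blue",plane(robot.camera_info("top"),(m['m10']/m['m00']+130,m['m01']/m['m00']+230),.02).round(3))
E
```

```text
18.5917 [ 0.42030075 -0.2192809   0.24970185] [ 0.28467654  0.61370645 -0.2176981 ] 0.08007760197082386
blue [0.469 0.31  0.02 ]
```

View pics/s7.png

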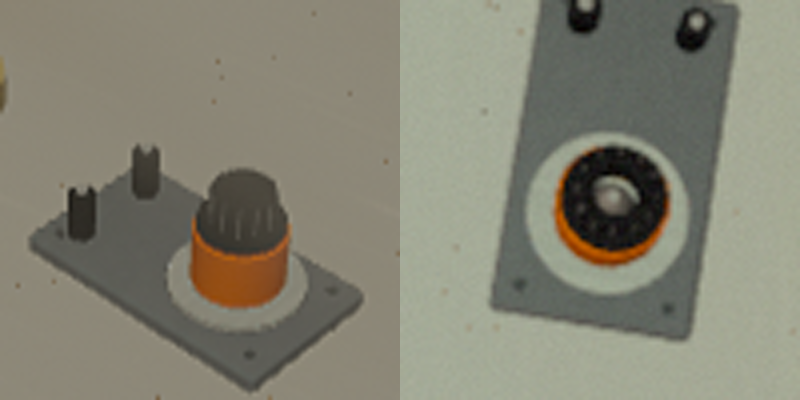

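View pics/w7.png

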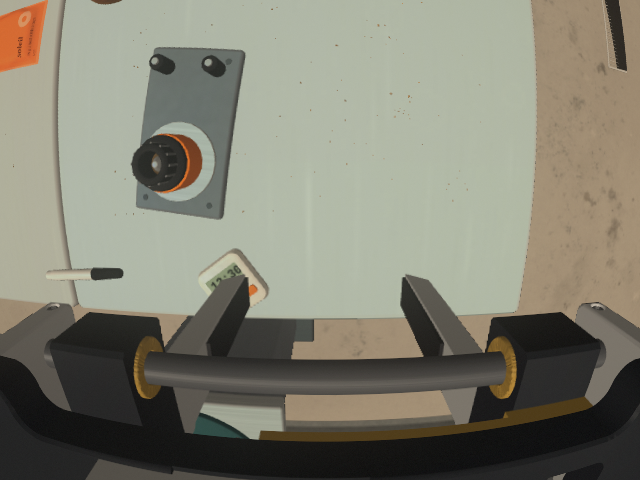

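```bash
python3 - <<'E'
from rig import robot
from h import *
T=robot.camera_info("top");S=robot.camera_info("scene")
p,e=tri([ray(T,(290+212.5/4-.5,210+198.5/4-.5)),ray(S,(295+243.5/4-.5,175+186.5/4-.5))])
print("cap top",p.round(4),np.round(e,4))
if abs(p[2]-.095)<.012: robot.sign_off()
E
```

```text
cap top [ 0.4826 -0.0555  0.1002] [0.001 0.001]
the job is handed in; nothing more can be done
```

I loaded the orange roll over the spindle onto the disc, fitted the black cap on it flange down, let go, backed the arm off and handed the job in at about 19 s. No verdict was reported.

| Check | Measured | Expected |
|---|---|---|
| Roll contact, tool height | 0.048 m | 0.049 m |
| Cap contact, tool height | 0.094 m | 0.0945 m |
| Blue roll position | 0.469, 0.310 m | same as at the start |

- **Final pictures:** the cap sits level on the roll, round the spindle, and the gripper is clear of everything.
- **Disagreement on the cap:** a rough triangulation of the cap's top from the top and scene cameras gave 0.100 m high, 5 mm above the expected 0.095 m. It also put the cap about 5 mm off the spindle axis. I put this down to hand-picked pixels, since the contact heights fit within 1 mm and 5 mm is within the 12 mm allowed.
- **Earlier height readings:** the roll's top measured about 0.038 m against 0.040 m, and the cap's top about 0.027 m against 0.030 m. The disc face read 0.019–0.022 m against 0.025 m. The spindle tip agreed at 0.082 m.

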